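# Couple the warming dish to the buffet power unit

### The job

Put the rectangular warming dish into service on the buffet: first make sure both handles on the power unit are off, leaning towards the robot, before you touch the dish. Then set the dish on the table flush and square against the end of the power unit away from the round tureen, centred on that end, keeping it level. Finally switch on only the handle next to the dish, leaving the other one off and the tureen, glasses and mill where they stand.

Things in the scene. Friction and masses are not known exactly. Their poses are not given: they have to be found in the camera images.
- unit: power unit, fixed to the table: steel box 150 (its x) by 180 (its y) by 50 mm high with two black-gripped toggle handles on top. Origin: centre of its underside, on the table. Its x axis points away from the robot, y to its left; it may be turned up to about 0.3 rad. Its two docking ends are its +y and -y faces, 90 mm from the origin.
- handle_left (a joint): toggle handle nearer the unit's +y end. 0 = off, leaning 0.6 rad towards the robot (unit -x); 1.2 = on, leaning 0.6 rad away; weighted, it falls over centre (0.6) to either stop; push with 2 to 3 N at the grip. It may start on or off. Pivot (axis along unit y) at (0, 45, 62) mm in the unit's frame; a flat steel arm 30 mm wide, 10 mm thick carries the grip.
- handle_right (a joint): the same handle nearer the unit's -y end, pivot at (0, -45, 62) mm in the unit's frame; same values. It may start on or off; both handles have fallen to a stop within about 1 s of the start.
- grip_left (a point): centre of the left handle's cross grip: black round bar, 20 mm thick, 56 mm long along the unit's y, 90 mm from the pivot
- grip_right (a point): centre of the right handle's cross grip, same form
- end_left (a point): centre of the unit's +y end face, 25 mm above the table
- end_right (a point): centre of the unit's -y end face, 25 mm above the table
- dish: loose rectangular lidded steel dish, 0.6 to 1.0 kg, 150 mm (its x) by 140 mm (its y), 54 mm high to the lid, bridge handle on top. Origin: centre of its underside. It stands left or right of the unit. Either 150 mm long face (70 mm from the origin along its y) may go against the unit: flush and centred, its origin is 160 mm from the unit's origin along the unit's y.
- dish_grip (a point): centre of the dish's bridge handle bar, 88 mm above the dish's underside: bar 104 mm long along the dish's x, 20 mm wide, 16 mm thick (80 to 96 mm high), with a free space under it of 26 mm and posts at its two ends
- tureen: bystander: round steel lidded tureen, 150 mm across, 114 mm high, origin under its centre. It stands on the other side of the unit from the dish.
- mill: bystander: dark wooden pepper mill, 52 mm across, 130 mm high, standing close in front of the unit; origin under its centre
- flute: bystander: champagne flute, 64 mm across, 190 mm high, standing close behind the unit; origin under its centre
- wine_glass_a: bystander: wine glass, 70 mm across, 165 mm high, behind on the left; origin under its centre
- wine_glass_b: bystander: wine glass, 70 mm across, 165 mm high, behind on the right; origin under its centre

How it is judged:
On the way, in this order (a step that is already met when the one before it is completed fails the run):
1. with both handles off, the dish stands flush and square against the end of the unit away from the tureen (((world y of tureen below 0 m and y of dish in the frame of unit between 0.155 and 0.165 m and x of dish in the frame of unit between -0.012 and 0.012 m and angle between the x axis of dish and the x axis of unit, either way round below 0.05 rad and height (world z) of dish below 0.004 m and angle between dish's own z axis and vertical below 0.05 rad and value of joint each of handle_left, handle_right below 0.15 rad) or (world y of tureen above 0 m and y of dish in the frame of unit between -0.165 and -0.155 m and x of dish in the frame of unit between -0.012 and 0.012 m and angle between the x axis of dish and the x axis of unit, either way round below 0.05 rad and height (world z) of dish below 0.004 m and angle between dish's own z axis and vertical below 0.05 rad and value of joint each of handle_right, handle_left below 0.15 rad))), for 0.2 s.
2. the handle next to the dish is on, the other off (((world y of tureen below 0 m and y of dish in the frame of unit between 0.155 and 0.165 m and x of dish in the frame of unit between -0.012 and 0.012 m and angle between the x axis of dish and the x axis of unit, either way round below 0.05 rad and height (world z) of dish below 0.004 m and angle between dish's own z axis and vertical below 0.05 rad and value of joint handle_left above 1.05 rad and value of joint handle_right below 0.15 rad) or (world y of tureen above 0 m and y of dish in the frame of unit between -0.165 and -0.155 m and x of dish in the frame of unit between -0.012 and 0.012 m and angle between the x axis of dish and the x axis of unit, either way round below 0.05 rad and height (world z) of dish below 0.004 m and angle between dish's own z axis and vertical below 0.05 rad and value of joint handle_right above 1.05 rad and value of joint handle_left below 0.15 rad))), for 0.2 s.
At the end, for the whole second after the job is handed in: The dish stands at rest on the table (within 4 mm) against the end of the unit away from the tureen: gap under 5 mm, centred within 12 mm, square within 0.05 rad; the handle at that end is fully on (above 1.05 rad), the other off (below 0.15 rad), both at rest (((world y of tureen below 0 m and y of dish in the frame of unit between 0.155 and 0.165 m and x of dish in the frame of unit between -0.012 and 0.012 m and angle between the x axis of dish and the x axis of unit, either way round below 0.05 rad and height (world z) of dish below 0.004 m and angle between dish's own z axis and vertical below 0.05 rad and value of joint handle_left above 1.05 rad and value of joint handle_right below 0.15 rad) or (world y of tureen above 0 m and y of dish in the frame of unit between -0.165 and -0.155 m and x of dish in the frame of unit between -0.012 and 0.012 m and angle between the x axis of dish and the x axis of unit, either way round below 0.05 rad and height (world z) of dish below 0.004 m and angle between dish's own z axis and vertical below 0.05 rad and value of joint handle_right above 1.05 rad and value of joint handle_left below 0.15 rad)) and velocity of joint handle_left between -0.05 and 0.05 rad/s and velocity of joint handle_right between -0.05 and 0.05 rad/s and linear speed of dish below 0.02 m/s); the robot touches nothing.
It fails at once if the dish is touched by the robot while a handle is on (contact force between any of the arm, the fingers and dish above 0.5 N and value of joint any of handle_left, handle_right above 0.6 rad).
It fails at once if the dish is tipped by more than 0.35 rad (angle between dish's own z axis and vertical above 0.35 rad).
It fails at once if a bystander is moved by more than 30 mm or knocked over (distance of any of tureen, wine_glass_a, wine_glass_b, flute, mill from where it was at the start of the episode above 0.03 m or angle between any of tureen, wine_glass_a, wine_glass_b, flute, mill's own z axis and vertical above 0.35 rad).
It also fails if it takes over 72 s, if anything falls off the work surface, if the arm or the gripper's body presses on something with over 40 N, if the wrist force passes 120 N, or if a joint passes its speed limit or range.

### The arm

A 6-joint arm with a two-finger parallel gripper is mounted at the origin on the work surface. World frame = base frame: x ahead of the robot, y to its left, z up, the work surface at z = 0. Lengths are in m, angles in rad, forces in N, time in s.
With the tool pointing down it reaches from about 0.3 to 0.775 m from the base axis. Payload 14.6 kg.
Tool frame: the origin (TCP) lies midway between the tips of the shut fingers; the grasp point (between the pads) lies 19 mm behind it; z points along the fingers, y is the direction in which the jaws open and shut (so a half turn about z gives the same grasp; the last joint's range is limited). The gripper opens to 94 mm and grips with 3 to 60 N. Pads are 16 mm wide; open, the fingers measure 119 mm over their backs; the gripper's body (75 mm by 177 mm) begins 78 mm behind the grasp point.
Start: joints at [1.209, 0.3, 1.521, -0, 1.321, -0.067], TCP at [0.16, 0.526, 0.205] pointing down, gripper open.
Joint ranges: [-3.03, 3.03], [-0.79, 2.21], [0.23, 2.52], [-1.04, 4.18], [0, 3.07], [-2.55, 2.55]. Speed limits (rad/s): [2.22, 2.22, 2.57, 3.14, 3.14, 3.14].

### API

Orientations are given as [roll, pitch, yaw] about the fixed x, y, z axes, in that order (R = Rz(yaw) Ry(pitch) Rx(roll)).
In Python, from station import readout, imaging, job gives the robot as it stands.
- The arm moves only by the tool arm_command, never from a script. Its argument "increments" is a list of rows, each an object with "gripper": the opening, from 0 (shut) to 1 (fully open); "slide": the shift along the world's x, y, z in m, a list of three; "yaw": the turn about the world's z in rad. A call has 1 to 8 rows; each row is the pose to reach, as a shift and turn from the pose commanded when the call began; what a row does not reach only later rows make up. A row lasts 1/8 s, in which the tool goes at most 62.5 mm and 10.7 degrees, less where a joint would pass 70% of its speed; a pose out of reach is approached as far as the arm can. A call with a gripper value outside its range is refused whole. The fingers move at their own pace and stop on an object; "grip_force" is the grip in N (left out, the last holds). Time passes only in rows, so rows that repeat a pose let the fingers close. It gives the time, the measured TCP pose, the force and the opening at its end, in the units of the state.
- readout.get_obs(): the state, without advancing time (a new reading comes with each control period).
- imaging.camera(name): name is "side" or "top" or "wrist"; returns a dict with "color" (384x512x3 uint8, red, green, blue), "mtx" (3x3 intrinsics, pixels), "rvec" (rotation vector, rad) and "tvec" (3), from world to camera coordinates, as OpenCV has them. Camera axes: x right, y down, z forward; pixel columns grow to the right and rows downward; lengths in m; the calibration is good to about 2 mm. A picture is of the moment at which its call begins. There is no depth.
- job.hand_in(): hands the job in, once; it reports no verdict.
The state is a dict: "time_s": time; "qpos": joint angles; "joint_vel": joint speeds; "tau": joint torques, N m; "ee_pos": TCP position; "eef_rot": TCP orientation; "force": force on the tool from outside, world axes, zero at the start; "moment": the same for the moment, N m; "grip_width": finger opening in m.
Only numpy, scipy, OpenCV 4.12 (cv2) and the standard library are available. Lean on these libraries where they do the work, as an engineer would, in place of code of your own. Each camera call takes 0.05 s, during which the arm holds its last target. There are 200 camera calls.

## Working session

There is one attempt and no reset: what is moved stays moved. The work goes in short steps, Python scripts to look and compute and a tool call to move; the robot and the scene stay as the last step left them, time stands still between calls to the robot, and variables do not carry over. Pictures are saved under pics/ and viewed, about 8 in all and at most 12, crops included, and the job is handed in when it is done.

Besides the shell and the picture viewer there is one more tool, called after "Emit:" as name(argument=value, ...), one argument or row to a line, values as JSON. arm_command: Moves the arm, as the interface text tells. Its arguments: {"type":"object","properties":{"increments":{"type":"array","items":{"type":"object","properties":{"gripper":{"type":"number"},"slide":{"type":"array","items":{"type":"number"}},"yaw":{"type":"number"}}}},"grip_force":{"type":"number"}},"required":["increments"]}

```bash
mkdir -p pics; cat > h.py <<'E'
import numpy as np, cv2
from station import readout, imaging, job
def snap(name, fn):
    c=imaging.camera(name); np.savez(f'pics/{fn}.npz',**c)
    cv2.imwrite(f'pics/{fn}.png',cv2.cvtColor(c['color'],cv2.COLOR_RGB2BGR)); return c
def load(fn): return np.load(f'pics/{fn}.npz')
def ray(c,uv,z):
    """world points at height z for pixels uv"""
    K,R,t=c['mtx'],cv2.Rodrigues(c['rvec'])[0],np.ravel(c['tvec'])
    o=-R.T@t; uv=np.atleast_2d(np.float64(uv))
    d=(R.T@np.linalg.inv(K)@np.c_[uv,np.ones(len(uv))].T).T
    return o+d*((z-o[2])/d[:,2])[:,None]
def proj(c,p): return cv2.projectPoints(np.float64(p).reshape(-1,1,3),c['rvec'],c['tvec'],c['mtx'],None)[0].reshape(-1,2)
E
python3 - <<'E'
from h import *
for n in ('top','side'):
    c=snap(n,n+'0'); R=cv2.Rodrigues(c['rvec'])[0]; print(n,-R.T@np.ravel(c['tvec']),R.tolist(),c['mtx'].tolist())
    cv2.imwrite(f'pics/{n}0b.png',cv2.resize(cv2.imread(f'pics/{n}0.png'),(800,600),interpolation=cv2.INTER_CUBIC))
print(readout.get_obs())
E
```

```text
top [0.3818003  0.00976948 1.15220551] [[-0.006446091428349621, -0.999925881701741, 0.010328553059036766], [-0.9875724361874035, 0.004743791448405532, -0.15709290157601286], [0.15703226161580358, -0.011212829513107495, -0.9875298179124192]] [[361.31909652800545, 0.0, 259.46799639853634], [0.0, 361.31909652800545, 190.2385732310161], [0.0, 0.0, 1.0]]
side [ 0.25083902 -0.73409584  1.11831157] [[0.9199694168197762, -0.3919896001733058, 0.000652282341042712], [-0.304443155022104, -0.7155508745131303, -0.6287299192369341], [0.24692233085824322, 0.5782137142436751, -0.7776234713433398]] [[439.2197224842139, 0.0, 255.76787183807465], [0.0, 439.2197224842139, 188.29151368268236], [0.0, 0.0, 1.0]]
{'time_s': 0.1, 'qpos': array([ 1.20940582e+00,  3.00415307e-01,  1.52152527e+00, -7.51894474e-06,
        1.32067658e+00, -6.65906198e-02]), 'joint_vel': array([ 0.00041845, -0.00234164, -0.00205044,  0.00146013, -0.00046372,
        0.00113999]), 'tau': array([ 1.76014106e-03, -5.32641256e+01, -3.53280473e+01,  7.09620793e-02,
        2.35517370e-02, -7.04013974e-05]), 'ee_pos': array([0.15971894, 0.52605518, 0.20494054]), 'eef_rot': array([-3.14056994e+00, -6.09047312e-05,  2.84679460e+00]), 'force': array([ 0.02702076, -0.90940756, -0.87158975]), 'moment': array([0.05740553, 0.01825949, 0.03717726]), 'grip_width': 0.09434540171429973}
```

View pics/top0b.png

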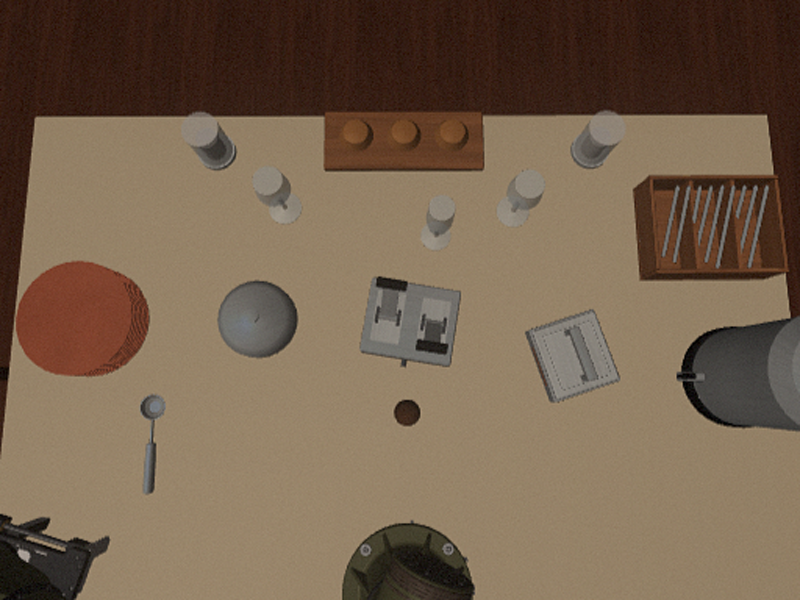

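View pics/side0b.png

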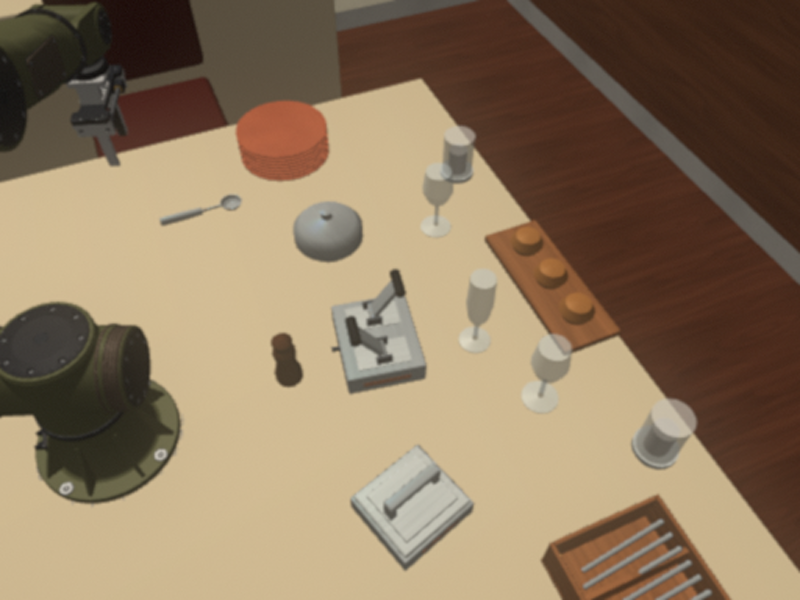

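Both views agree. The tureen is on the left (800-px top view about 258,318), so the dish goes to the unit's -y end. The left handle leans away, so it is on (grip about 391,284), and the right one is off (grip about 432,346). The dish is at about (573,356), the mill at (407,412) and the flute at (437,235). Next I fit box silhouettes in both cameras.

```bash
cat > fit.py <<'E'
from h import *
from scipy.optimize import minimize
def box(x,y,a,sx,sy,z1,z0=0.):
    R=np.array([[np.cos(a),-np.sin(a)],[np.sin(a),np.cos(a)]])
    c=np.array([[i*sx/2,j*sy/2] for i,j in((1,1),(-1,1),(-1,-1),(1,-1))])@R.T+[x,y]
    return np.vstack([np.c_[c,np.full(4,z0)],np.c_[c,np.full(4,z1)]])
def mask(c,seed,win):
    im=cv2.cvtColor(c['color'],cv2.COLOR_RGB2HSV); 
    m=((cv2.GaussianBlur(im,(3,3),0)[...,1]<75)).astype(np.uint8)
    w=np.zeros_like(m); u,v=map(int,seed); w[max(v-win,0):v+win,max(u-win,0):u+win]=1; m*=w
    n,l=cv2.connectedComponents(m); k=l[v-3:v+4,u-3:u+4]; k=np.bincount(k[k>0]).argmax()
    return (l==k).astype(np.uint8)
S=8
def hullmask(c,parts):
    m=np.zeros((384,512),np.uint8)
    for P in parts:
        h=cv2.convexHull(np.round(proj(c,P)*S).astype(np.int32)); cv2.fillConvexPoly(m,h,255,cv2.LINE_AA,3)
    return m/255.
def fit(cams,masks,parts,x0):
    def f(p): return sum(np.abs(hullmask(c,parts(*p))-m).sum() for c,m in zip(cams,masks))
    r=minimize(f,x0,method='Nelder-Mead',options=dict(initial_simplex=np.array([x0]+[np.add(x0,d) for d in ((.01,0,0),(0,.01,0),(0,0,.1))]),xatol=1e-5,fatol=.01))
    return r.x,r.fun
def arm(x,y,a,sgn,q):
    """grip bar parts of a handle"""
    R=np.array([[np.cos(a),-np.sin(a),0],[np.sin(a),np.cos(a),0],[0,0,1]]); t=q-.6
    d=np.array([np.sin(t),0,np.cos(t)]); n=np.array([np.cos(t),0,-np.sin(t)]);e=np.array([0,1,0]);o=np.array([0,sgn*.045,.062])
    g=[o+d*(.09+i*.009)+n*j*.009+e*k*.028 for i in(1,-1)for j in(1,-1)for k in(1,-1)]
    s=[o+d*i+n*j*.005+e*k*.015 for i in(0,.09)for j in(1,-1)for k in(1,-1)]
    T=lambda P:np.array(P)@R.T+[x,y,0]
    return [T(g),T(s)]
E
cat > f0.py <<'E'
from fit import *
t,s=load('top0'),load('side0'); B=1.5625
dish=lambda x,y,a:[box(x,y,a,.15,.14,.05),box(x,y,a,.12,.02,.096,.09)]
unit=lambda x,y,a:[box(x,y,a,.15,.18,.05)]+arm(x,y,a,1,1.2)+arm(x,y,a,-1,0)
vis=[cv2.cvtColor(c['color'],cv2.COLOR_RGB2BGR) for c in(t,s)]
for nm,parts,st,ss,win,x0 in(('dish',dish,(555/B,365/B),(400/B,515/B),55,None),('unit',unit,(410/B,300/B),(400/B,345/B),50,None)):
    p=ray(t,st if nm=='unit' else (573/B,356/B),.03)[0]
    x0=[p[0],p[1],.3 if nm=='dish' else -.15]
    ms=[mask(t,st,win),mask(s,ss,62)]
    if nm=='unit':  # add dark handle pixels
        for i,c in enumerate((t,s)):
            h=hullmask(c,unit(*x0))>0; g=c['color'].max(2)<60; ms[i]=ms[i]|(g&(cv2.dilate(h.astype(np.uint8),np.ones((9,9)))>0)).astype(np.uint8)
    for cs,mm,l in(((t,s),ms,'both'),((t,),ms[:1],'top'),((s,),ms[1:],'side')):
        r,e=fit(cs,mm,parts,x0); print(nm,l,r.round(4),round(e,1),[int(m.sum()) for m in ms])
        if l=='both':
            for v,c,m in zip(vis,(t,s),ms):
                v[m>0]=(v[m>0]*.7+np.array([0,70,0])).astype(np.uint8)
                for P in parts(*r): cv2.polylines(v,[cv2.convexHull(np.round(proj(c,P)).astype(np.int32))],True,(0,0,255),1)
for nm,px,z in(('mill',(407,412),.13),('flute',(437,237),0),('tureen',(258,318),.06),('wgb',(513,212),0),('wga',(284,208),0)): print(nm,ray(t,np.array(px)/B,z).round(3))
a=cv2.resize(vis[0][150:290,200:420],(800,509)); b=cv2.resize(vis[1][150:370,190:320],(355,600))
cv2.imwrite('pics/fit0.png',np.hstack([cv2.resize(vis[0][155:275,215:415],(500,300)),cv2.resize(vis[1][165:365,200:320],(300,500))[:300]])) if 0 else cv2.imwrite('pics/fit0.png',np.hstack([cv2.copyMakeBorder(cv2.resize(vis[0][165:265,220:405],(480,259)),0,241,0,0,cv2.BORDER_CONSTANT),cv2.resize(vis[1][165:365,200:320],(300,500))]))
E
python3 f0.py
```

```text
dish both [ 0.4433 -0.3337  0.3157] 3167.5 [2470, 6827]
dish top [ 0.4434 -0.3317  0.3115] 130.7 [2470, 6827]
dish side [ 0.4439 -0.363   0.1829] 2861.1 [2470, 6827]
unit both [ 0.5107 -0.0115 -0.1617] 4029.7 [3077, 7116]
unit top [ 0.511  -0.0112 -0.1615] 118.0 [3077, 7116]
unit side [ 0.5386 -0.0219  0.2011] 3853.7 [3077, 7116]
mill [[ 0.338 -0.003  0.13 ]]
flute [[ 0.693 -0.071  0.   ]]
tureen [[0.516 0.284 0.06 ]]
wgb [[ 0.747 -0.233  0.   ]]
wga [[0.757 0.252 0.   ]]
```

View pics/fit0.png

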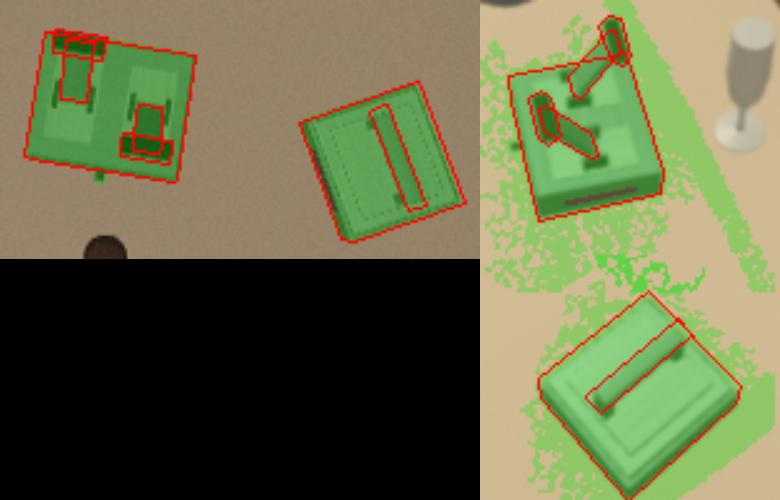

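The overlay matches both objects in the top view; the side mask leaks into the table. I refit the side view with a tighter threshold, then move.

```bash
sed -i 's/def mask(c,seed,win):/def mask(c,seed,win,th=75):/; s/\[...,1\]<75/[...,1]<th/' fit.py; sed -i 's/mask(s,ss,62)/mask(s,ss,62,48)/' f0.py; python3 f0.py | grep -E "dish|unit"; python3 -c "
from h import *
s=load('side0');h=cv2.cvtColor(s['color'],cv2.COLOR_RGB2HSV)
print([h[v,u,1] for u,v in ((256,330),(200,300),(300,200),(256,290),(250,340),(290,345))])"
```

```text
dish both [ 0.4434 -0.3311  0.3059] 707.0 [2470, 3258]
dish top [ 0.4434 -0.3317  0.3115] 130.7 [2470, 3258]
dish side [ 0.4451 -0.3289  0.3103] 558.3 [2470, 3258]
unit both [ 0.5118 -0.0111 -0.1719] 800.4 [3077, 2639]
unit top [ 0.511  -0.0112 -0.1615] 118.0 [3077, 2639]
unit side [ 0.5129 -0.0042 -0.1986] 644.7 [3077, 2639]
[np.uint8(18), np.uint8(74), np.uint8(53), np.uint8(74), np.uint8(16), np.uint8(72)]
```

Emit:
arm_command(
  increments=[
    {"gripper":0,"slide":[0.03,-0.03,0.03],"yaw":-0.18},
    {"gripper":0,"slide":[0.07,-0.07,0.06],"yaw":-0.36},
    {"gripper":0,"slide":[0.11,-0.11,0.06],"yaw":-0.54},
    {"gripper":0,"slide":[0.15,-0.15,0.06],"yaw":-0.72},
    {"gripper":0,"slide":[0.19,-0.19,0.06],"yaw":-0.9},
    {"gripper":0,"slide":[0.23,-0.23,0.06],"yaw":-1.08},
    {"gripper":0,"slide":[0.27,-0.27,0.06],"yaw":-1.26},
    {"gripper":0,"slide":[0.3,-0.31,0.06],"yaw":-1.44},
  ],
)

```text
time_s: 1.1
ee_pos: [0.4609, 0.2146, 0.2651]
eef_rot: [-3.141, 0.0, 1.4]
force: [-0.3, 0.2, -0.8]
grip_width: 0.0174
```

Emit:
arm_command(
  increments=[
    {"gripper":0,"slide":[0.03,-0.03,0],"yaw":-0.18},
    {"gripper":0,"slide":[0.06,-0.06,0],"yaw":-0.36},
    {"gripper":0,"slide":[0.09,-0.09,0],"yaw":-0.54},
    {"gripper":0,"slide":[0.12,-0.13,0],"yaw":-0.72},
    {"gripper":0,"slide":[0.145,-0.17,0],"yaw":-0.9},
    {"gripper":0,"slide":[0.145,-0.195,0],"yaw":-1.08},
    {"gripper":0,"slide":[0.145,-0.195,0],"yaw":-1.26},
    {"gripper":0,"slide":[0.145,-0.195,0],"yaw":-1.44},
  ],
)

```text
time_s: 2.1
ee_pos: [0.6047, 0.0208, 0.265]
eef_rot: [-3.142, 0.001, -0.04]
force: [-0.1, 0.7, 0.4]
grip_width: 0.0002
```

```bash
python3 - <<'E'
from h import *
snap('side','s1');t=snap('top','t1')
a=cv2.imread('pics/s1.png')[120:300,180:360];b=cv2.imread('pics/t1.png')[130:250,200:320]
cv2.imwrite('pics/v1.png',np.hstack([cv2.resize(a,(400,400)),cv2.resize(b,(400,400))]))
o=readout.get_obs();print(o['ee_pos'],o['eef_rot'],o['time_s'])
E
```

```text
[0.60472528 0.02119041 0.26509274] [-3.14157139e+00  6.32372432e-04 -3.57506138e-02] 2.2
```

View pics/v1.png

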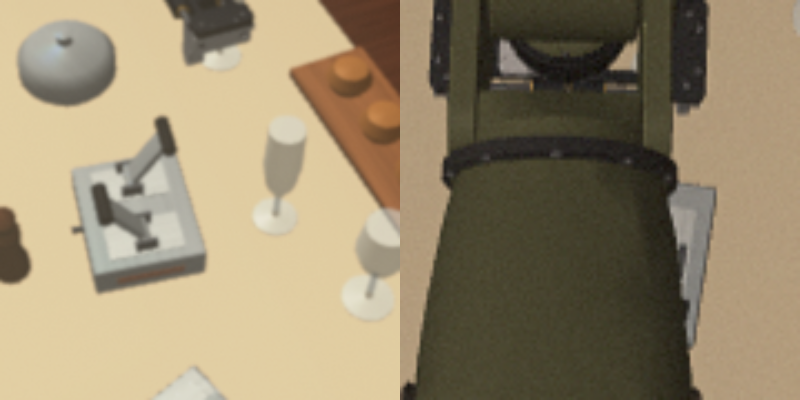

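The side view confirms it: left handle on (grip about 165,137 in the crop), right one off. The shut fingers are behind it and clear of the flute. I lower and push towards the robot.

Emit:
arm_command(
  increments=[
    {"gripper":0,"slide":[0,-0.001,-0.05],"yaw":-0.125},
    {"gripper":0,"slide":[0,-0.001,-0.1],"yaw":-0.125},
    {"gripper":0,"slide":[0,-0.001,-0.14],"yaw":-0.125},
    {"gripper":0,"slide":[0,-0.001,-0.14],"yaw":-0.125},
  ],
)

```text
time_s: 2.7
ee_pos: [0.6034, 0.0204, 0.1228]
eef_rot: [3.141, 0.006, -0.154]
force: [1.0, 0.4, 1.8]
grip_width: 0.0001
```

Emit:
arm_command(
  increments=[
    {"gripper":0,"slide":[-0.015,0.002,0]},
    {"gripper":0,"slide":[-0.028,0.005,0]},
    {"gripper":0,"slide":[-0.04,0.007,0]},
    {"gripper":0,"slide":[-0.053,0.009,0]},
    {"gripper":0,"slide":[-0.066,0.011,0]},
    {"gripper":0,"slide":[-0.08,0.013,0]},
    {"gripper":0,"slide":[-0.092,0.015,0]},
    {"gripper":0,"slide":[-0.102,0.017,0]},
  ],
)

```text
invalid input
```

Emit:
arm_command(
  increments=[
    {"gripper":0,"slide":[0,0,0]},
    {"gripper":0,"slide":[0.01,-0.002,0.03]},
    {"gripper":0,"slide":[0.01,-0.002,0.08]},
    {"gripper":1,"slide":[0.01,-0.002,0.13]},
    {"gripper":1,"slide":[-0.02,-0.05,0.14]},
    {"gripper":1,"slide":[-0.04,-0.1,0.14]},
    {"gripper":1,"slide":[-0.06,-0.15,0.14]},
    {"gripper":1,"slide":[-0.07,-0.2,0.14]},
  ],
)

```text
invalid input
```

```bash
python3 - <<'E'
from h import *
snap('side','s2');t=snap('wrist','w2')
a=cv2.imread('pics/s2.png')[120:300,180:360]
cv2.imwrite('pics/v2.png',np.hstack([cv2.resize(a,(350,350)),cv2.resize(cv2.imread('pics/w2.png'),(450,350))]))
o=readout.get_obs();print(o['ee_pos'],o['eef_rot'],o['time_s'],o['force'])
E
```

```text
[0.60537783 0.02031371 0.12694554] [-3.14140496e+00 -1.33054247e-03 -1.55896710e-01] 2.8 [-0.27110856  0.44391518  0.11611712]
```

View pics/v2.png

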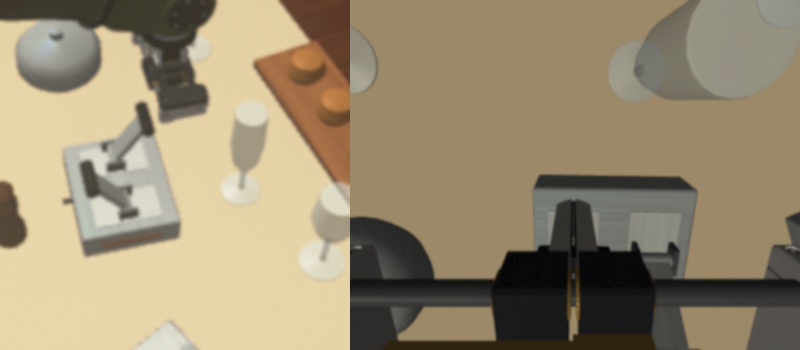

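The push calls were refused because every row needs a yaw. The fingers are poised behind the left grip, so I resend with yaw 0.

Emit:
arm_command(
  increments=[
    {"gripper":0,"slide":[-0.015,0.002,0],"yaw":0},
    {"gripper":0,"slide":[-0.028,0.005,0],"yaw":0},
    {"gripper":0,"slide":[-0.04,0.007,0],"yaw":0},
    {"gripper":0,"slide":[-0.053,0.009,0],"yaw":0},
    {"gripper":0,"slide":[-0.066,0.011,0],"yaw":0},
    {"gripper":0,"slide":[-0.08,0.013,0],"yaw":0},
    {"gripper":0,"slide":[-0.092,0.015,0],"yaw":0},
    {"gripper":0,"slide":[-0.102,0.017,0],"yaw":0},
  ],
)

```text
time_s: 3.8
ee_pos: [0.5022, 0.0374, 0.1257]
eef_rot: [-3.142, -0.0, -0.158]
force: [0.3, -0.4, -0.1]
grip_width: -0.0
```

Emit:
arm_command(
  increments=[
    {"gripper":0,"slide":[0,0,0],"yaw":0},
    {"gripper":0,"slide":[0.01,-0.002,0.03],"yaw":0},
    {"gripper":0,"slide":[0.01,-0.002,0.08],"yaw":0},
    {"gripper":1,"slide":[0.01,-0.002,0.13],"yaw":0},
    {"gripper":1,"slide":[-0.02,-0.05,0.14],"yaw":0.12},
    {"gripper":1,"slide":[-0.04,-0.1,0.14],"yaw":0.24},
    {"gripper":1,"slide":[-0.06,-0.15,0.14],"yaw":0.36},
    {"gripper":1,"slide":[-0.07,-0.2,0.14],"yaw":0.465},
  ],
)

```text
time_s: 4.8
ee_pos: [0.4321, -0.1644, 0.2659]
eef_rot: [3.141, -0.001, 0.31]
force: [2.0, -0.2, 0.0]
grip_width: 0.0472
```

```bash
python3 - <<'E'
from h import *
snap('side','s3');t=snap('wrist','w3')
a=cv2.imread('pics/s3.png')[120:300,180:360]
cv2.imwrite('pics/v3.png',np.hstack([cv2.resize(a,(350,350)),cv2.resize(cv2.imread('pics/w3.png'),(450,350))]))
o=readout.get_obs();print(o['ee_pos'],o['eef_rot'],o['time_s'],o['force'])
E
```

```text
[ 0.43199956 -0.16626452  0.26553608] [3.14095662e+00 2.05261675e-04 3.06102531e-01] 4.9 [ 0.55092441 -0.11520989 -0.10039828]
```

View pics/v3.png

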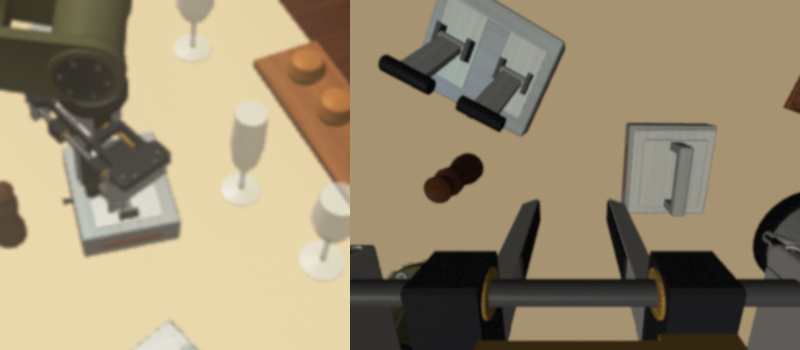

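Both handles now lean towards the robot in the wrist view (grips about (407,73) and (480,113)). I refine the dish and unit poses from this close view, then go for the dish.

```bash
cat > f3.py <<'E'
from fit import *
import sys
w=load('w3'); t=load('top0'); R=cv2.Rodrigues(w['rvec'])[0]; print('cam',-R.T@np.ravel(w['tvec']))
dish=lambda x,y,a:[box(x,y,a,.15,.14,.05),box(x,y,a,.12,.02,.096,.09)]
x0=[.4437,-.331,.31]; b=proj(w,[[x0[0],x0[1],.05]])[0]; print(b)
hsv=cv2.cvtColor(w['color'],cv2.COLOR_RGB2HSV); g=proj(w,box(*x0,.15,.14,.05))
seed=proj(w,[[x0[0]-.02,x0[1]+.05,.05]])[0]
m=mask(w,seed,90,60); print(m.sum(),hullmask(w,dish(*x0)).sum())
r,e=fit((w,),(m,),dish,x0); print('dish',r.round(4),e)
# raw edges of unit/dish overlay
v=cv2.cvtColor(w['color'],cv2.COLOR_RGB2BGR)
v=cv2.resize(v,None,fx=2,fy=2)
def dr(parts,col):
    for P in parts: cv2.polylines(v,[cv2.convexHull(np.round(2*proj(w,P)+.5).astype(np.int32))],True,col,1)
dr([box(*r,.15,.14,.05)[4:],box(*r,.104,.02,.096,.096)[4:]],(0,0,255))
unit=lambda x,y,a:[box(x,y,a,.15,.18,.05)]+arm(x,y,a,1,0)+arm(x,y,a,-1,0)
dr(unit(.511,-.0112,-.163),(0,255,0))
cv2.imwrite('pics/v4.png',v[0:520,224:1024])
E
python3 f3.py
```

```text
cam [ 0.51092334 -0.14043045  0.44520995]
[364.81378276 190.67079091]
11425 11220.384313725492
dish [ 0.4402 -0.3245  0.3039] 2882.552941176471
```

View pics/v4.png

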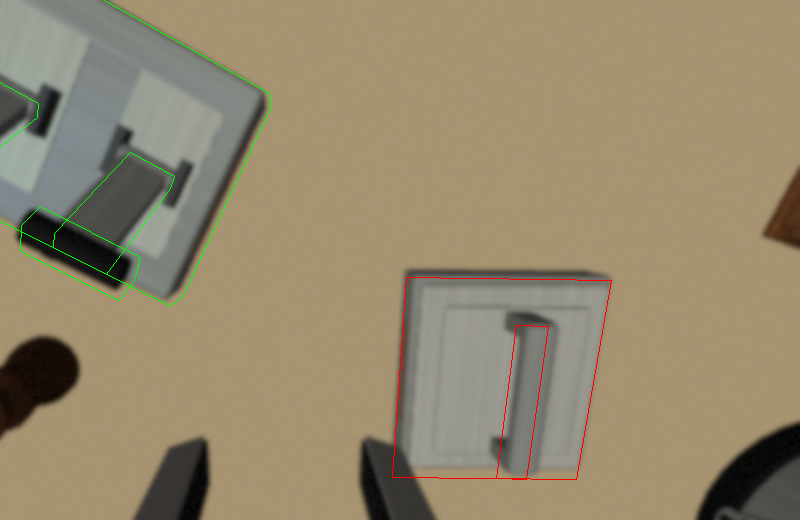

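```bash
python3 - <<'E'
from h import *
w=load('w3'); q=lambda L:(np.array(L,float)+[224,0])/2
b=ray(w,q([(525,318),(556,325),(508,473),(537,473)]),.096); print('bar',b[:,:2].round(4).tolist())
f,n=b[:2].mean(0),b[2:].mean(0); print((f+n)[:2]/2,np.linalg.norm(f-n),np.arctan2(*(f-n)[1::-1]))
for z in (.045,.05,.054):
    d=ray(w,q([(407,277),(609,281),(578,468),(397,467)]),z); print(z,d[:,:2].round(4).tolist(),d.mean(0)[:2].round(4),[round(np.linalg.norm(d[i]-d[i-1]),4) for i in range(4)], np.arctan2(*(d[1]-d[2])[1::-1]))
u=ray(w,q([(265,95),(172,295)]),.05);print('unit -y end',u.round(4),np.linalg.norm(u[0]-u[1]),np.arctan2(*(u[0]-u[1])[1::-1]),(u.mean(0)[:2]).round(4))
a=-.163; print('pred',np.array([.511,-.0112])-.09*np.array([-np.sin(a),np.cos(a)]))
E
```

```text
bar [[0.4925, -0.3032], [0.4945, -0.3232], [0.3934, -0.3369], [0.3994, -0.3553]]
[ 0.44495366 -0.32966958] 0.10251964316740624 0.32657711741424755
0.045 [[0.4908, -0.2374], [0.5315, -0.3712], [0.3966, -0.4146], [0.3547, -0.2831]] [ 0.4434 -0.3266] [np.float64(0.1436), np.float64(0.1399), np.float64(0.1418), np.float64(0.138)] 0.31129910992768556
0.05 [[0.491, -0.2362], [0.5313, -0.3683], [0.398, -0.4112], [0.3567, -0.2814]] [ 0.4442 -0.3243] [np.float64(0.1418), np.float64(0.1381), np.float64(0.14), np.float64(0.1363)] 0.31129910992768556
0.054 [[0.4912, -0.2352], [0.5311, -0.366], [0.3992, -0.4085], [0.3582, -0.2799]] [ 0.4449 -0.3224] [np.float64(0.1403), np.float64(0.1367), np.float64(0.1386), np.float64(0.1349)] 0.3112991099276858
unit -y end [[ 0.5686 -0.1103  0.05  ]
 [ 0.4296 -0.0874  0.05  ]] 0.1408852941269174 -0.16358553294040387 [ 0.4991 -0.0989]
pred [ 0.49639487 -0.10000704]
```

Poses agree within a few mm:

| Feature | Position (x, y) m | Angle (rad) |
|---|---|---|
| Dish bar | 0.4445, -0.330 | 0.31 |
| Unit -y end face | 0.497, -0.0995 | -0.163 |

Next is the grasp.

Emit:
arm_command(
  increments=[
    {"gripper":1,"slide":[0.003,-0.05,0],"yaw":0},
    {"gripper":1,"slide":[0.007,-0.1,0],"yaw":0},
    {"gripper":1,"slide":[0.0125,-0.145,0],"yaw":0.003},
    {"gripper":1,"slide":[0.0125,-0.165,0],"yaw":0.003},
    {"gripper":1,"slide":[0.0125,-0.165,-0.05],"yaw":0.003},
    {"gripper":1,"slide":[0.0125,-0.165,-0.1],"yaw":0.003},
    {"gripper":1,"slide":[0.0125,-0.165,-0.12],"yaw":0.003},
    {"gripper":1,"slide":[0.0125,-0.165,-0.12],"yaw":0.003},
  ],
)

```text
time_s: 5.9
ee_pos: [0.4452, -0.3267, 0.1444]
eef_rot: [-3.139, 0.001, 0.31]
force: [-0.1, 0.1, 0.5]
grip_width: 0.0938
```

Emit:
arm_command(
  increments=[
    {"gripper":1,"slide":[0,0,-0.03],"yaw":0},
    {"gripper":1,"slide":[0,0,-0.06],"yaw":0},
    {"gripper":1,"slide":[0,0,-0.077],"yaw":0},
    {"gripper":1,"slide":[0,0,-0.077],"yaw":0},
  ],
)

```text
time_s: 6.4
ee_pos: [0.4454, -0.3275, 0.0685]
eef_rot: [-3.141, 0.0, 0.31]
force: [0.4, 0.1, 0.4]
grip_width: 0.0939
```

Emit:
arm_command(
  increments=[
    {"gripper":0,"slide":[0,0,0],"yaw":0},
    {"gripper":0,"slide":[0,0,0],"yaw":0},
    {"gripper":0,"slide":[0,0,0],"yaw":0},
    {"gripper":0,"slide":[0,0,0],"yaw":0},
    {"gripper":0,"slide":[0,0,0],"yaw":0},
    {"gripper":0,"slide":[0,0,0],"yaw":0},
    {"gripper":0,"slide":[0,0,0],"yaw":0},
  ],
  grip_force=40,
)

```text
time_s: 7.28
ee_pos: [0.4454, -0.3279, 0.0685]
eef_rot: [3.141, -0.0, 0.31]
force: [2.3, -2.4, -1.5]
grip_width: 0.0274
```

Emit:
arm_command(
  increments=[
    {"gripper":0,"slide":[0,0,0],"yaw":0},
    {"gripper":0,"slide":[0,0,0],"yaw":0},
    {"gripper":0,"slide":[0,0,0],"yaw":0},
  ],
  grip_force=40,
)

```text
time_s: 7.65
ee_pos: [0.4454, -0.3279, 0.0685]
eef_rot: [3.141, -0.0, 0.31]
force: [0.2, -3.2, -0.7]
grip_width: 0.0198
```

Emit:
arm_command(
  increments=[
    {"gripper":0,"slide":[0,0,0.008],"yaw":0},
    {"gripper":0,"slide":[0,0,0.016],"yaw":0},
    {"gripper":0,"slide":[0,0,0.025],"yaw":0},
    {"gripper":0,"slide":[0,0,0.025],"yaw":0},
  ],
)

```text
time_s: 8.15
ee_pos: [0.4455, -0.3279, 0.0943]
eef_rot: [3.141, -0.001, 0.31]
force: [0.2, 0.8, -9.5]
grip_width: 0.0193
```

Emit:
arm_command(
  increments=[
    {"gripper":0,"slide":[0.005,0.01,0],"yaw":-0.07},
    {"gripper":0,"slide":[0.01,0.03,0],"yaw":-0.14},
    {"gripper":0,"slide":[0.015,0.05,0],"yaw":-0.21},
    {"gripper":0,"slide":[0.02,0.07,0],"yaw":-0.28},
    {"gripper":0,"slide":[0.025,0.09,0],"yaw":-0.35},
    {"gripper":0,"slide":[0.03,0.11,0],"yaw":-0.42},
    {"gripper":0,"slide":[0.035,0.12,0],"yaw":-0.473},
    {"gripper":0,"slide":[0.035,0.12,0],"yaw":-0.473},
  ],
)

```text
time_s: 9.15
ee_pos: [0.4804, -0.2072, 0.0933]
eef_rot: [-3.141, 0.0, -0.162]
force: [0.1, -0.2, -9.0]
grip_width: 0.0196
```

```bash
python3 - <<'E'
from h import *
snap('side','s5');t=snap('wrist','w5');snap('top','t5')
a=cv2.imread('pics/s5.png')[150:350,180:380]
cv2.imwrite('pics/v5.png',np.hstack([cv2.resize(a,(350,350)),cv2.resize(cv2.imread('pics/w5.png'),(450,350))]))
o=readout.get_obs();print(o['ee_pos'],o['eef_rot'],o['time_s'],o['force'],o['moment'])
E
```

```text
[ 0.48006641 -0.20813525  0.09335587] [ 3.14154493e+00  2.16622099e-04 -1.62378541e-01] 9.3 [ 0.37029101 -0.7760667  -9.87464527] [-0.00582673  0.11932055 -0.0141225 ]
```

View pics/v5.png

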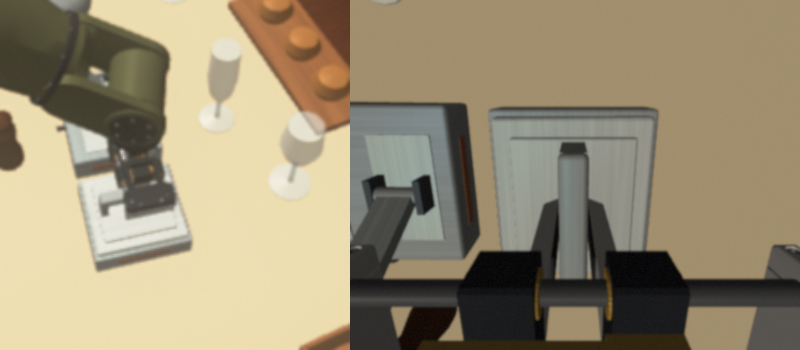

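The dish hangs level and parallel to the unit's end face, with a clear gap (wrist crop: unit edge at x about 478, dish edge at about 495). I measure its x offset in the unit's frame from the far edges and the bar.

```bash
python3 - <<'E'
from h import *
w=load('w5'); g=cv2.GaussianBlur(cv2.cvtColor(w['color'],cv2.COLOR_RGB2GRAY),(5,5),0).astype(float)
def edgesv(u,v0,v1):
    d=np.diff(g[v0:v1,u-2:u+3].mean(1)); i=[k for k in range(1,len(d)-1) if abs(d[k])>4 and abs(d[k])>=abs(d[k-1]) and abs(d[k])>=abs(d[k+1])]; return [(v0+k+.5,round(d[k],1)) for k in i]
def edgesh(v,u0,u1):
    d=np.diff(g[v-2:v+3,u0:u1].mean(0)); i=[k for k in range(1,len(d)-1) if abs(d[k])>4 and abs(d[k])>=abs(d[k-1]) and abs(d[k])>=abs(d[k+1])]; return [(u0+k+.5,round(d[k],1)) for k in i]
for u in (70,110,180,220,290,320): print('col',u,edgesv(u,95,175))
for v in (140,170,200,240): print('row',v,edgesh(v,100,360))
print('bar col',[(u,edgesv(u,145,190)) for u in (248,254)])
E
```

```text
col 70 [(111.5, np.float64(-23.2)), (116.5, np.float64(13.4)), (148.5, np.float64(8.0))]
col 110 [(112.5, np.float64(-26.0))]
col 180 [(116.5, np.float64(-22.6)), (120.5, np.float64(15.0)), (126.5, np.float64(-12.2)), (130.5, np.float64(13.6))]
col 220 [(116.5, np.float64(-22.2)), (120.5, np.float64(15.0)), (126.5, np.float64(-10.8)), (130.5, np.float64(13.2)), (149.5, np.float64(-13.0)), (152.5, np.float64(12.6))]
col 290 [(116.5, np.float64(-22.8)), (120.5, np.float64(13.0)), (126.5, np.float64(-8.0)), (129.5, np.float64(11.2)), (149.5, np.float64(-13.2)), (152.5, np.float64(11.8))]
col 320 [(116.5, np.float64(-23.0)), (120.5, np.float64(13.0)), (125.5, np.float64(-7.8)), (129.5, np.float64(11.0)), (149.5, np.float64(-12.2)), (152.5, np.float64(11.4))]
row 140 [(108.5, np.float64(-12.8)), (134.5, np.float64(25.2)), (157.5, np.float64(-5.2)), (161.5, np.float64(6.6)), (344.5, np.float64(-11.0)), (349.5, np.float64(12.8))]
row 170 [(112.5, np.float64(-12.8)), (127.5, np.float64(-5.4)), (138.5, np.float64(26.4)), (160.5, np.float64(-4.4)), (164.5, np.float64(6.2)), (237.5, np.float64(
[... 491 characters left out ...]
.5, np.float64(-13.4)), (122.5, np.float64(-12.0)), (135.5, np.float64(-5.4)), (145.5, np.float64(25.8)), (167.5, np.float64(-5.0)), (170.5, np.float64(6.8)), (171.5, np.float64(6.8)), (215.5, np.float64(-24.0)), (233.5, np.float64(-8.4)), (237.5, np.float64(25.2)), (269.5, np.float64(-16.4)), (273.5, np.float64(9.0)), (292.5, np.float64(21.0)), (318.5, np.float64(-5.8)), (321.5, np.float64(7.2)), (335.5, np.float64(-11.2)), (340.5, np.float64(12.4))]
bar col [(248, [(149.5, np.float64(-13.0)), (152.5, np.float64(9.6)), (155.5, np.float64(-24.2)), (170.5, np.float64(10.8))]), (254, [(149.5, np.float64(-13.4)), (152.5, np.float64(9.2)), (155.5, np.float64(-23.8)), (169.5, np.float64(10.4))])]
```

```bash
python3 - <<'E'
from h import *
w=load('w5'); a=-.1635; ex=np.array([np.cos(a),np.sin(a)]); ey=np.array([-ex[1],ex[0]]); o=np.array([.511,-.0112])
R=cv2.Rodrigues(w['rvec'])[0]; print('cam',-R.T@np.ravel(w['tvec']))
def U(p,z): q=ray(w,[p],z)[0][:2]-o; return (q@ex).round(4),(q@ey).round(4)
zl=.0934-.0685
print('tcp',(np.array([.48007,-.2081])-o)@np.c_[ex,ey])
for z in(.05+zl,.054+zl,zl): print('dish far',z,[U((u,v),z) for u in(180,320) for v in (117,121)])
print('bar end',U((251,170.5),.096+zl),'post bottom',U((251,156),.054+zl))
for z in (0,.05): print('unit far',z,[U((u,v),z) for u,v in((70,112),(110,113),(70,117))])
print('unit side',[(U((138.5+.5,170),.05)),U((146,240),.05),U((139,170),0),U((128,170),.05),U((113,170),.05)])
print('dish side',[U((u,170),z) for u in(161,165) for z in(zl,.05+zl)],[U((u,170),z) for u in(342,347) for z in(zl,.05+zl)])
E
```

```text
cam [ 0.56292842 -0.21945115  0.2728835 ]
tcp [ 0.0015324  -0.19930862]
dish far 0.0749 [(np.float64(0.075), np.float64(-0.1479)), (np.float64(0.0724), np.float64(-0.1477)), (np.float64(0.0752), np.float64(-0.2413)), (np.float64(0.0726), np.float64(-0.2415))]
dish far 0.0789 [(np.float64(0.0752), np.float64(-0.1489)), (np.float64(0.0727), np.float64(-0.1487)), (np.float64(0.0754), np.float64(-0.2404)), (np.float64(0.0729), np.float64(-0.2406))]
dish far 0.02489999999999999 [(np.float64(0.0724), np.float64(-0.1355)), (np.float64(0.0692), np.float64(-0.1353)), (np.float64(0.0727), np.float64(-0.2525)), (np.float64(0.0695), np.float64(-0.2528))]
bar end (np.float64(0.0493), np.float64(-0.1957)) post bottom (np.float64(0.0496), np.float64(-0.1953))
unit far 0 [(np.float64(0.0754), np.float64(-0.029)), (np.float64(0.0746), np.float64(-0.0655)), (np.float64(0.0709), np.float64(-0.0282))]
unit far 0.05 [(np.float64(0.0772), np.float64(-0.0598)), (np.float64(0.0765), np.float64(-0.0896)), (np.float64(0.0735), np.float64(-0.0592))]
unit side [(np.float64(0.0328), np.float64(-0.1064)), (np.float64(-0.0283), np.float64(-0.1055)), (np.float64(0.0211), np.float64(-0.0861)), (np.float64(0.0328), np.float64(-0.0977)), (np.float64(0.0328), np.float64(-0.0858))]
dish side [(np.float64(0.027), np.float64(-0.1156)), (np.float64(0.0387), np.float64(-0.132)), (np.float64(0.027), np.float64(-0.1191)), (np.float64(0.0387), np.float64(-0.1348))] [(np.float64(0.0274), np.float64(-0.275)), (np.float64(0.039), np.float64(-0.2593)), (np.float64(0.0274), np.float64(-0.2794)), (np.float64(0.039), np.float64(-0.2628))]
```

In the unit's frame the dish centre is about (-1, -198) mm, with far edges matching within 2–3 mm. I move to about 7 mm short, lower, then slide to contact while watching the force.

Emit:
arm_command(
  increments=[
    {"gripper":0,"slide":[0.003,0.01,0],"yaw":-0.001},
    {"gripper":0,"slide":[0.005,0.02,0],"yaw":-0.001},
    {"gripper":0,"slide":[0.006,0.03,0],"yaw":-0.001},
    {"gripper":0,"slide":[0.006,0.0315,0],"yaw":-0.001},
    {"gripper":0,"slide":[0.006,0.0315,-0.008],"yaw":-0.001},
    {"gripper":0,"slide":[0.006,0.0315,-0.016],"yaw":-0.001},
    {"gripper":0,"slide":[0.006,0.0315,-0.022],"yaw":-0.001},
    {"gripper":0,"slide":[0.006,0.0315,-0.0245],"yaw":-0.001},
  ],
)

```text
time_s: 10.3
ee_pos: [0.4861, -0.1763, 0.0685]
eef_rot: [-3.141, 0.001, -0.164]
force: [-10.1, 4.3, 14.6]
grip_width: 0.0192
```

Emit:
arm_command(
  increments=[
    {"gripper":0,"slide":[0,0.001,0],"yaw":0},
    {"gripper":0,"slide":[0,0.002,0],"yaw":0},
    {"gripper":0,"slide":[0.0005,0.003,0],"yaw":0},
    {"gripper":0,"slide":[0.0005,0.003,0],"yaw":0},
  ],
)

```text
time_s: 10.8
ee_pos: [0.4869, -0.1732, 0.069]
eef_rot: [3.142, -0.0, -0.164]
force: [-0.4, 0.1, -8.5]
grip_width: 0.0198
```

Emit:
arm_command(
  increments=[
    {"gripper":0,"slide":[0,0.001,0],"yaw":0},
    {"gripper":0,"slide":[0,0.002,0],"yaw":0},
    {"gripper":0,"slide":[0,0.002,0],"yaw":0},
  ],
)

```text
time_s: 11.18
ee_pos: [0.4868, -0.1712, 0.0689]
eef_rot: [-3.142, -0.0, -0.164]
force: [0.6, 0.7, -9.7]
grip_width: 0.0196
```

Emit:
arm_command(
  increments=[
    {"gripper":0,"slide":[0.0002,0.001,0],"yaw":0},
    {"gripper":0,"slide":[0.0003,0.002,0],"yaw":0},
    {"gripper":0,"slide":[0.0003,0.002,0],"yaw":0},
  ],
)

```text
time_s: 11.55
ee_pos: [0.4871, -0.1692, 0.0689]
eef_rot: [-3.142, -0.0, -0.164]
force: [0.2, 0.4, -8.8]
grip_width: 0.0197
```

Emit:
arm_command(
  increments=[
    {"gripper":0,"slide":[0.0002,0.001,0],"yaw":0},
    {"gripper":0,"slide":[0.0002,0.001,0],"yaw":0},
  ],
)

```text
time_s: 11.8
ee_pos: [0.4873, -0.1684, 0.069]
eef_rot: [3.141, -0.0, -0.164]
force: [-0.2, -1.1, -8.7]
grip_width: 0.0199
```

Emit:
arm_command(
  increments=[
    {"gripper":0,"slide":[0.0002,0.001,0],"yaw":0},
    {"gripper":0,"slide":[0.0002,0.001,0],"yaw":0},
  ],
)

```text
time_s: 12.05
ee_pos: [0.4873, -0.168, 0.0691]
eef_rot: [3.14, -0.0, -0.164]
force: [-2.7, -7.3, -7.9]
grip_width: 0.0198
```

Contact came at y about -0.168, as predicted. I lower the last bit onto the table and release.

Emit:
arm_command(
  increments=[
    {"gripper":0,"slide":[0,0,-0.0005],"yaw":0},
    {"gripper":0,"slide":[0,0,-0.001],"yaw":0},
    {"gripper":0,"slide":[0,0,-0.0015],"yaw":0},
    {"gripper":0,"slide":[0,0,-0.0015],"yaw":0},
  ],
)

```text
time_s: 12.55
ee_pos: [0.4875, -0.1683, 0.0685]
eef_rot: [3.14, -0.001, -0.165]
force: [-7.1, -7.8, 3.7]
grip_width: 0.0195
```

Emit:
arm_command(
  increments=[
    {"gripper":0.3,"slide":[0,0,-0.001],"yaw":0},
    {"gripper":0.5,"slide":[0,0,-0.001],"yaw":0},
    {"gripper":0.5,"slide":[0,0,-0.001],"yaw":0},
    {"gripper":0.5,"slide":[0,0,-0.001],"yaw":0},
    {"gripper":0.5,"slide":[0,0,-0.001],"yaw":0},
    {"gripper":0.5,"slide":[0,0,-0.001],"yaw":0},
  ],
)

```text
time_s: 13.3
ee_pos: [0.4875, -0.1672, 0.0664]
eef_rot: [-3.142, 0.0, -0.164]
force: [0.9, 0.4, -0.8]
grip_width: 0.0467
```

Emit:
arm_command(
  increments=[
    {"gripper":0.5,"slide":[0,0,0.03],"yaw":0},
    {"gripper":0.5,"slide":[0,0,0.08],"yaw":0},
    {"gripper":0.3,"slide":[0,0,0.14],"yaw":0},
    {"gripper":0,"slide":[0,0,0.19],"yaw":0},
    {"gripper":0,"slide":[-0.03,0.04,0.19],"yaw":0},
    {"gripper":0,"slide":[-0.05,0.08,0.19],"yaw":0},
    {"gripper":0,"slide":[-0.07,0.125,0.19],"yaw":0},
    {"gripper":0,"slide":[-0.07,0.125,0.19],"yaw":0},
  ],
)

```text
time_s: 14.3
ee_pos: [0.4167, -0.0404, 0.257]
eef_rot: [-3.141, -0.001, -0.161]
force: [0.1, -0.1, 0.3]
grip_width: 0.0005
```

```bash
python3 - <<'E'
from h import *
snap('side','s6');t=snap('wrist','w6')
a=cv2.imread('pics/s6.png')[150:350,180:380]
cv2.imwrite('pics/v6.png',np.hstack([cv2.resize(a,(350,350)),cv2.resize(cv2.imread('pics/w6.png'),(450,350))]))
o=readout.get_obs();print(o['ee_pos'],o['eef_rot'],o['time_s'],o['force'],o['grip_width'])
E
```

```text
[ 0.41766659 -0.04225391  0.25667789] [ 3.14143443e+00 -6.49762291e-04 -1.63291480e-01] 14.4 [ 0.1975795  -0.26138897 -0.55742052] 0.000594823396111654
```

View pics/v6.png

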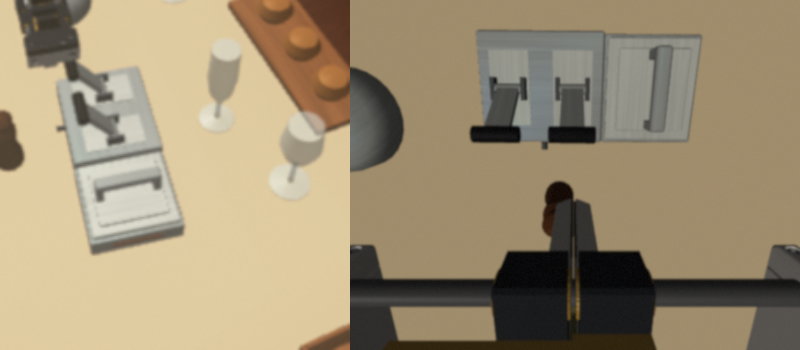

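The dish sits flush and square against the end, with both handles off. In the wrist crop the seam is at x about 605, and the far and near edges align within about 3 mm. The shut fingers are now in front of the right grip, between it and the mill. I lower and push away.

Emit:
arm_command(
  increments=[
    {"gripper":0,"slide":[0,0,-0.05],"yaw":0},
    {"gripper":0,"slide":[0,0,-0.1],"yaw":0},
    {"gripper":0,"slide":[0,0,-0.131],"yaw":0},
    {"gripper":0,"slide":[0,0,-0.131],"yaw":0},
    {"gripper":0,"slide":[0,0,-0.131],"yaw":0},
  ],
)

```text
time_s: 15.02
ee_pos: [0.4183, -0.0428, 0.1266]
eef_rot: [3.142, -0.001, -0.165]
force: [-0.0, 0.4, 0.1]
grip_width: 0.0005
```

Emit:
arm_command(
  increments=[
    {"gripper":0,"slide":[0.015,-0.002,0],"yaw":0},
    {"gripper":0,"slide":[0.028,-0.005,0],"yaw":0},
    {"gripper":0,"slide":[0.04,-0.007,0],"yaw":0},
    {"gripper":0,"slide":[0.053,-0.009,0],"yaw":0},
    {"gripper":0,"slide":[0.066,-0.011,0],"yaw":0},
    {"gripper":0,"slide":[0.08,-0.013,0],"yaw":0},
    {"gripper":0,"slide":[0.092,-0.015,0],"yaw":0},
    {"gripper":0,"slide":[0.1,-0.017,0],"yaw":0},
  ],
)

```text
time_s: 16.02
ee_pos: [0.5182, -0.0593, 0.1253]
eef_rot: [-3.142, 0.0, -0.164]
force: [-1.3, -0.4, -0.1]
grip_width: 0.0002
```

Emit:
arm_command(
  increments=[
    {"gripper":0,"slide":[0,0,0],"yaw":0},
    {"gripper":0,"slide":[-0.02,0.003,0.03],"yaw":0},
    {"gripper":0,"slide":[-0.04,0.007,0.08],"yaw":0},
    {"gripper":0,"slide":[-0.07,0.012,0.13],"yaw":0},
    {"gripper":0,"slide":[-0.1,0.017,0.15],"yaw":0},
    {"gripper":0,"slide":[-0.12,0.02,0.15],"yaw":0},
    {"gripper":0,"slide":[-0.12,0.02,0.15],"yaw":0},
    {"gripper":0,"slide":[-0.12,0.02,0.15],"yaw":0},
  ],
)

```text
time_s: 17.02
ee_pos: [0.3978, -0.0393, 0.2753]
eef_rot: [-3.142, 0.0, -0.164]
force: [-0.4, 0.2, 0.1]
grip_width: 0.0005
```

```bash
python3 - <<'E'
from h import *
snap('side','s7');t=snap('wrist','w7')
a=cv2.imread('pics/s7.png')[80:360,160:440]
cv2.imwrite('pics/v7.png',np.hstack([cv2.resize(a,(350,350)),cv2.resize(cv2.imread('pics/w7.png'),(450,350))]))
o=readout.get_obs();print(o['ee_pos'],o['eef_rot'],o['time_s'],o['force'],o['grip_width'])
g=cv2.GaussianBlur(cv2.cvtColor(t['color'],cv2.COLOR_RGB2GRAY),(3,3),0).astype(float)
np.set_printoptions(linewidth=200)
E
```

```text
[ 0.39788652 -0.03931937  0.27507705] [-3.14156189e+00  8.05824265e-04 -1.64201610e-01] 17.125 [-0.37577119 -0.15871525  0.7454562 ] 0.0003735344189780464
```

View pics/v7.png

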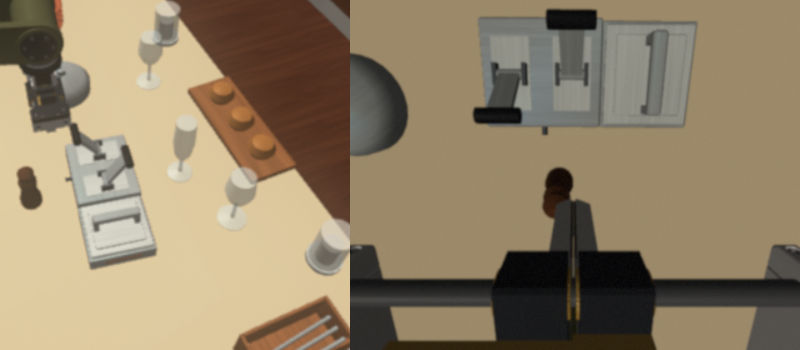

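The right handle is on (grip about (572,19)), the left one is off (about (497,115)), the dish is flush, and the mill, flute and glasses are standing. One numeric check of the dish fit before handing in.

```bash
python3 - <<'E'
from h import *
w=load('w7'); g=cv2.GaussianBlur(cv2.cvtColor(w['color'],cv2.COLOR_RGB2GRAY),(3,3),0).astype(float)
def ed(line,off): 
    d=np.diff(line); return [(off+k+1,round(d[k])) for k in range(1,len(d)-1) if abs(d[k])>6 and abs(d[k])>=abs(d[k-1]) and abs(d[k])>abs(d[k+1])]
a=-.1635; ex=np.array([np.cos(a),np.sin(a)]); ey=np.array([-ex[1],ex[0]]); o=np.array([.511,-.0112])
U=lambda u,v,z:[round(float(x)*1000,1) for x in ((ray(w,[[u,v]],z)[0][:2]-o)@np.c_[ex,ey])]
for u in (165,275,300,325,375): 
    E=ed(g[5:160,u-2:u+3].mean(1),5); print('col',u,[(v,d,U(u,v,.05)[0],U(u,v,0)[0]) for v,d in E if v<30 or v>120])
for v in (50,70,90,110):
    E=ed(g[v-2:v+3,250:420].mean(0),250); print('row',v,[(u,d,U(u,v,.05)[1]) for u,d in E])
E
```

```text
col 165 [(18, -13, 75.8, 88.1), (136, 28, -69.6, -75.3), (139, 11, -73.8, -80.0)]
col 275 [(11, -36, 83.5, 96.7), (140, 10, -75.2, -81.6)]
col 300 [(22, -11, 71.4, 83.1), (27, 11, 65.8, 76.8), (136, -11, -69.7, -75.4), (140, 10, -75.2, -81.6)]
col 325 [(22, -10, 71.4, 83.1), (27, 11, 65.8, 76.8), (136, -9, -69.7, -75.4), (140, 9, -75.2, -81.6)]
col 375 [(23, -12, 70.2, 81.8), (27, 13, 65.8, 76.8), (136, -7, -69.7, -75.5), (140, 9, -75.3, -81.7)]
row 50 [(266, 15, -60.4), (274, -7, -70.6), (285, -11, -84.7), (288, 10, -88.6), (292, 8, -93.7), (337, -9, -151.3), (341, -9, -156.5), (345, 11, -161.6), (362, 14, -183.4), (390, -10, -219.3), (393, 9, -223.1)]
row 70 [(264, 9, -58.1), (267, -14, -62.0), (271, 17, -67.2), (284, -9, -84.2), (287, 8, -88.1), (291, 9, -93.3), (340, -19, -157.2), (344, 9, -162.4), (360, 13, -183.3), (387, -10, -218.6), (390, 8, -222.5)]
row 90 [(266, -23, -61.0), (271, 26, -67.6), (284, -10, -84.9), (287, 11, -88.9), (290, 8, -92.9), (338, -17, -156.7), (342, 9, -162.0), (358, 13, -183.3), (385, -10, -219.2), (388, 9, -223.2)]
row 110 [(273, -9, -70.7), (283, -9, -84.3), (286, 10, -88.4), (289, 9, -92.4), (337, -17, -157.5), (340, 9, -161.5), (355, 12, -181.9), (382, -10, -218.5), (385, 10, -222.5)]
```

```bash
python3 -c "
from station import job; print(job.hand_in())"
```

```text
the job is handed in; nothing more can be done
None
```

The job is done and handed in; the simulator gave no verdict, so the result rests on my own checks.

**What I did:**
1. The tureen stands on the left, and the left handle started on. I pushed that handle off before touching the dish.
2. I lifted the dish level by its bridge handle and turned it square to the unit. Then I slid it against the right-hand end until it touched with about 7–8 N, set it down and released it.
3. I pushed the right handle, next to the dish, to on and pulled the arm clear. The last move ended at about 17 s of the 72 s allowed.

**Last checks (wrist and side pictures):**
- **Handles:** the right handle is on and the left one is off.
- **Dish position:** the dish sits flush and parallel, and about 3 mm off centre towards the robot, against a limit of 12 mm.
- **Gap:** a dark band about 4 mm wide shows at the seam. I take it to be the bevelled edges, because the contact force confirmed the dish was touching. The picture alone cannot rule out a gap.
- **Bystanders:** the tureen, glasses and mill look undisturbed. I judged this by eye and did not re-measure their positions.

**Refused or failed steps:**
- My first two push and lift commands were refused because each row needs a yaw value. Nothing moved, and I sent them again.
- An automatic dish fit from the close wrist picture failed because a finger hid part of the dish. I used hand-picked points instead, which agreed with the top view within a few mm.

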